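Put the shorting bar back on the pulse capacitor

ROBOT

A 6-joint arm with a two-finger parallel gripper is mounted at the origin on the work surface. World frame = base frame: x ahead of the robot, y to its left, z up, the work surface at z = 0. Lengths are in mm, angles in rad, forces in N, time in s.
With the tool pointing down it reaches from about 350 to 725 mm from the base axis. Payload 4.3 kg.
Tool frame: the origin (TCP) lies at the centre of the arm's flange, where the gripper is bolted on; the fingertips stand 173 mm ahead of it and the grasp point (between the pads) lies 155 mm ahead of it (manip.tcp_to_tips is the distance from the TCP to the fingertips, in mm); x points along the fingers, z is the direction in which the jaws open and shut, and the axes are right-handed (so a half turn about x gives the same grasp; the last joint's range is limited). The gripper opens to 85 mm and grips with 20 to 120 N. Pads are 22 mm wide; open, the fingers measure 114 mm over their backs; the gripper's body (76 mm by 85 mm) begins 54 mm behind the grasp point. The pads swing forward as they close: fully open they stand 13 mm farther back than shut.
Start: joints at [1.236, 0.377, 0.081, 1.274, 0, 1.46], TCP at [128.173, 560.553, 404.729] pointing down, gripper open.
Joint ranges: [-2.72, 2.72], [-0.84, 1.66], [-1.02, 1.22], [-1.77, 2.12], [-1.37, 1.28], [-3.14, 3.14]. Speed limits (rad/s): [2.57, 2.57, 3.14, 3.14, 3.14, 3.14].

INTERFACE

Orientations are given as a 3x3 rotation matrix whose columns are the frame's x, y, z axes.
In Python, from rig import manip gives the robot as it stands. The module is installed in compiled form; this text tells all that it offers.
- The arm moves only by the tool servo_tool, never from a script. Its argument "deltas" is a list of rows, each a list of 2 entries, a list of its own where there are three numbers: the shift along the tool's x, y, z in m, then the turn about the tool's x in rad. In form: [[[dx, dy, dz], spin], ...]. A call has 1 to 12 rows; each row is the pose to reach, as a shift and turn from the pose measured when the call began, along the tool's axes at that moment; what a row does not reach only later rows make up. A row lasts 1/8 s, in which the tool goes at most 62.5 mm and 10.7 degrees, less where a joint would pass 70% of its speed; a pose out of reach is approached as far as the arm can. A call with a gripper value outside its range is refused whole. "hand" is the finger opening in m, from 0 to 0.0854, set as the call begins (left out, the last holds). The fingers move at their own pace and stop on an object; "force" is the grip in N (left out, the last holds). Time passes only in rows, so rows that repeat a pose let the fingers close. It gives the time, the measured TCP pose, the force and the opening at its end, in the units of the state.
- manip.get_state(): the state, without advancing time (a new reading comes with each control period).
- manip.read_camera(name): name is "scene" or "top" or "wrist"; returns a dict with "img" (384x512x3 uint8, blue, green, red), "depth" (384x512 float32, mm along the optical axis (not along the pixel's ray), 0 where there is no reading), "camera_matrix" (3x3 intrinsics, pixels), "origin" and "orientation" of the camera in the world; the wrist camera has in their place "T_tool_cam" (4x4, takes a point from camera to tool coordinates, whose origin is the TCP and whose axes are the tool frame's). Camera axes: x right, y up, looking along -z (the intrinsics and any distortion apply to the point x, -y, -z); pixel columns grow to the right and rows downward; lengths in mm; the calibration is good to about 2 mm. The wrist camera is an equidistant fisheye: a pixel r from the principal point sees the ray r / f radians off the axis. A picture is of the moment at which its call begins: read the wrist's pose just before it.
- manip.finish_job(): hands the job in, once; it reports no verdict.
The state is a dict: "t": time; "qpos": joint angles; "dq": joint speeds; "joint_efforts": joint torques, N m; "eef_pos": TCP position; "ee_rot": TCP orientation; "contact_force": force on the tool from outside, world axes, zero at the start; "torque": the same for the moment, N m; "grip_width": finger opening in mm.
Only numpy, scipy, OpenCV 4.12 (cv2) and the standard library are available. Lean on these libraries where they do the work, as an engineer would, in place of code of your own. Each camera call takes 0.05 s, during which the arm holds its last target.

TASK

Make the capacitor safe: take the copper shorting bar with the black grip, tilt it nose down to pass its oblong eye over the wide head of the one terminal, draw it in under the head and level it, then press its tail down fully home between the sprung leaves of the clip terminal and let go. The bushings are porcelain: find the stem by feel and never push, pull or press on the capacitor with more than 25 N in all. Leave the other things on the bench where they are.

Things in the scene. Friction and masses are not known exactly. Their poses are not given: they have to be found in the camera images.
- capacitor: Energy-storage capacitor: fixed grey steel can, 238 (x) x 128 (y) x 90 mm high. Origin: centre of its underside; x along its length, z up. On its lid two terminals stand on white porcelain bushings (36 to 44 mm thick), both at y = 0, their flat seats 128 mm above the bench: the headed terminal near x = -54 mm, the clip at x = +54 mm.
- slot_mid (a point): Capacitor axes; nominal middle of the headed terminal's seat (128 mm up). Brass seat 34 mm across, stem 9 mm thick, flat round head 30 mm across and 4 thick, 13 mm clear between seat and head. The terminal itself is clamped up to 8 mm from here either way along x, unmeasured, new each start: find it by feel or eye. It does not shift under 25 N.
- clip_seat (a point): Capacitor axes; middle of the clip's flat seat (128 mm up; 18 x 36 mm), between two sprung leaves facing across y, each yielding sideways. They are 21 mm apart at the bulges 7 mm above the seat, flaring to about 33 mm at the lips, 21 mm above it. Pressing the 24 mm tail past the bulges on to the seat takes 3 to 10 N; then they hold it down.
- bar_grip (a point): Centre of the black grip, 24 mm above the underside of the loose copper shorting bar (143 mm long, 4 mm thick, 0.2 kg, flat on the bench, grip up). x along the bar to its tail, y across, z up. Grip 44 (x) x 16 (y) mm, from 4 to 38 mm above the bar's underside. The tail, 24 mm wide, ends at x = +62; the eye and nose are at -x.
- bar_nose (a point): Middle of the nose, the cross-piece beyond the eye: x = -76.5 mm from the grip, 2 mm above the underside; axes of bar_grip. Nose from x = -81 to -72; eye from -72 to -48, 36 mm across y; bar 52 mm wide round it. The eye is shorter than the head is wide: it passes only nose down, tilted 30 to 40 degrees, nose beyond the head and then in under it.
- bar_tail (a point): Point of the bar's tail that goes into the clip: x = +48 mm from the grip, y = 0, 2 mm above the underside; axes of bar_grip. It is 108 mm from the middle of the eye, the nominal distance between the terminals. With the bar home it is 130 mm above the bench.
- plain_strip: Leave alone: a loose plain copper strip 120 x 24 x 4 mm with two round holes and no grip, lying flat; origin at its centre underneath.
- multimeter: Leave alone: a hand-held meter lying face up, 85 x 165 x 34 mm; origin at the centre of its underside.
- paper_cup: Leave alone: a light paper cup, 72 mm across the rim, 85 mm high; origin at the centre of its foot.
- water_bottle: Leave alone: a clear bottle standing upright, 64 mm in diameter, 200 mm high; origin at the centre of its foot.
- screwdriver: Leave alone: a screwdriver 190 mm long, lying along its x.
- coil: Leave alone: a copper coil on a former with two square black cheeks, 86 x 70 x 70 mm; origin at the centre of its underside, coil axis along x.
- pencil_case: Leave alone: a black pencil case 200 x 62 x 36 mm; origin at the centre of its underside.
Things that resemble listed ones, but are neither listed nor needed, are in the scene too. Leave any blue, turquoise or white look-alike of the part that bears bar_grip alone.

How it is judged:
By the outcome, as a careful person would: the job done as asked, in the order asked, and still so for the second after the job is handed in, with the robot touching nothing.
It also fails if it takes over 58 s, if anything falls off the work surface, if the arm or the gripper's body presses on something with over 40 N, if the wrist force passes 120 N, or if a joint passes its speed limit or range.

## Working session

There is one attempt and no reset: what is moved stays moved. The work goes in short steps, Python scripts to look and compute and a tool call to move; the robot and the scene stay as the last step left them, time stands still between calls to the robot, and variables do not carry over. Pictures are saved under pics/ and viewed, and the job is handed in when it is done.

Besides the shell and the picture viewer there is one more tool, called after "Emit:" as name([rows], argument=value, ...), one row to a line, values as JSON. servo_tool: Moves the arm, as the interface text tells. Its arguments: {"type":"object","properties":{"deltas":{"type":"array","items":{"type":"array"}},"hand":{"type":"number"},"force":{"type":"number"}},"required":["deltas"]}

```bash
mkdir -p pics; ls; cat > h.py <<'E'
import numpy as np, cv2
from rig import manip
def snap(n,f):
    c=manip.read_camera(n); cv2.imwrite('pics/'+f+'.png',c['img']); np.savez('pics/'+f+'.npz',**c); return c
def world(c,u,v,d=None):
    K=c['camera_matrix']; d=c['depth'][int(v),int(u)] if d is None else d
    p=np.array([(u-K[0,2])/K[0,0]*d,-(v-K[1,2])/K[1,1]*d,-d])
    return c['origin']+c['orientation']@p
def cloud(c):
    K=c['camera_matrix'];d=c['depth'];v,u=np.mgrid[:384,:512]
    p=np.stack([(u-K[0,2])/K[0,0]*d,-(v-K[1,2])/K[1,1]*d,-d],-1)
    return p@np.array(c['orientation']).T+c['origin']
E
python3 - <<'E'
from h import *
for n in('scene','top'):
    c=snap(n,n+'0'); print(c['camera_matrix'],c['origin'],c['orientation'],[k for k in c])
s=manip.get_state(); print(s)
E
```

```text
pics
[[458.4626398    0.         253.8058449 ]
 [  0.         458.4626398  185.58962605]
 [  0.           0.           1.        ]] [1352.84076132 -340.14300566  820.15907551] [[ 0.34412542 -0.57013216  0.74600739]
 [ 0.93891164  0.2129829  -0.27033909]
 [-0.00475781  0.79346557  0.60859655]] ['img', 'depth', 'camera_matrix', 'origin', 'orientation']
[[462.576395     0.         249.27558093]
 [  0.         462.576395   186.63177341]
 [  0.           0.           1.        ]] [ 342.01189377  -16.99976098 1399.31865455] [[ 0.0044343   0.99356152 -0.11320707]
 [-0.99998885  0.00458945  0.00110989]
 [ 0.0016223   0.11320089  0.9935708 ]] ['img', 'depth', 'camera_matrix', 'origin', 'orientation']
{'t': 0.1, 'qpos': array([1.23568099e+00, 3.77994864e-01, 7.97839586e-02, 1.27438579e+00,
       2.24498048e-05, 1.46052011e+00]), 'dq': array([-7.23742593e-05, -2.57008378e-03,  4.30371854e-03, -1.56173436e-03,
        1.04848516e-03,  1.74854725e-03]), 'joint_efforts': array([ 1.10250730e-03, -4.64694536e+01,  2.70582175e+01,  1.20394252e-02,
       -1.55703046e-04, -1.91158065e-06]), 'eef_pos': array([128.08755143, 560.2848967 , 403.86071232]), 'ee_rot': array([[-6.13303167e-04, -9.74829915e-01,  2.22949008e-01],
       [-1.69283628e-03,  2.22949743e-01,  9.74828470e-01],
       [-9.99998379e-01,  2.20449218e-04, -1.78696323e-03]]), 'contact_force': array([-0.01452022, -0.44840188, -0.18652802]), 'torque': array([ 0.013703  , -0.06026995, -0.03865296]), 'grip_width': 85.03329697360992}
```

View pics/scene0.png

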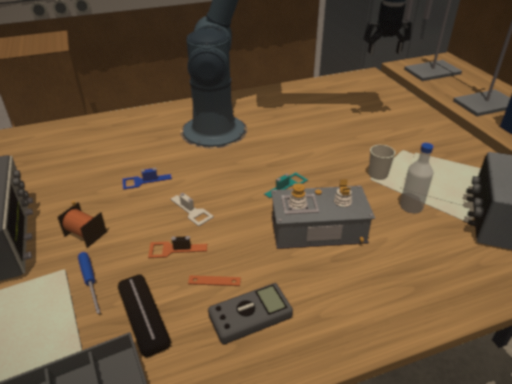

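View pics/top0.png

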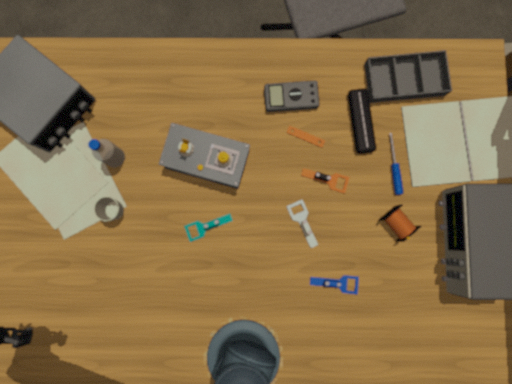

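```bash
python3 - <<'E'
from h import *
a=cv2.imread('pics/top0.png');b=cv2.imread('pics/scene0.png')
x=cv2.resize(a[110:210,150:360],None,fx=3.8,fy=3.8,interpolation=cv2.INTER_CUBIC)[:, :798]
cv2.imwrite('pics/crop_top.png',x)
y=cv2.resize(b[170:290,140:380],None,fx=3.3,fy=3.3,interpolation=cv2.INTER_CUBIC)
cv2.imwrite('pics/crop_sc.png',y)
E
```

```text
(no output)
```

View pics/crop_top.png

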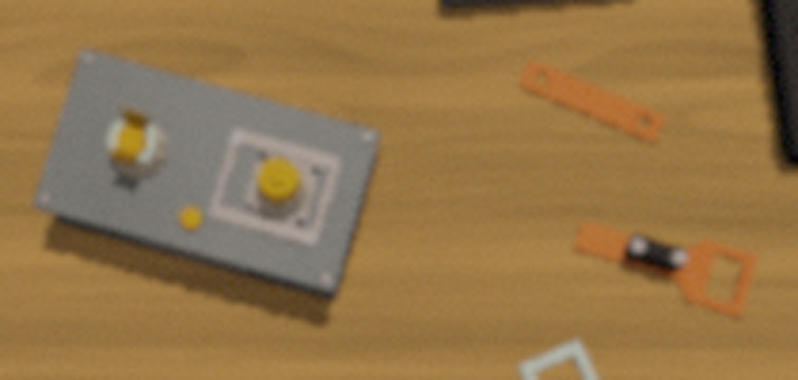

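View pics/crop_sc.png

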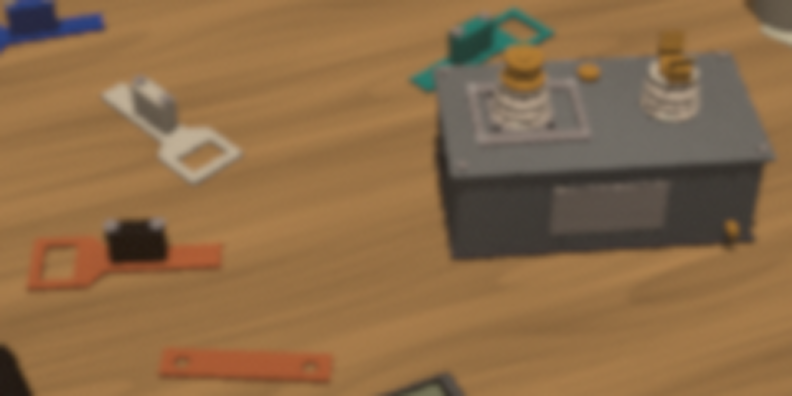

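```bash
cat > m.py <<'E'
from h import *
def rect(P):
    (cx,cy),(w,h),a=cv2.minAreaRect(P.astype(np.float32)); return cx,cy,w,h,a
for n in('scene0','top0'):
    c=dict(np.load(f'pics/{n}.npz')); W=cloud(c); img=c['img'].astype(int)
    reg=(W[...,0]>350)&(W[...,0]<800)&(W[...,1]>-100)&(W[...,1]<300)
    m=reg&(abs(W[...,2]-90)<6)
    k,l,s,_=cv2.connectedComponentsWithStats(m.astype(np.uint8)); i=1+s[1:,4].argmax(); P=W[l==i]
    print(n,'lid',rect(P[:,:2]),np.median(P[:,2]),len(P))
    m2=reg&(W[...,2]>100)
    k,l,s,ce=cv2.connectedComponentsWithStats(m2.astype(np.uint8))
    for i in range(1,k):
        if s[i,4]>8: P=W[l==i]; print('  high',s[i],P.mean(0),P.min(0),P.max(0), 'top',P[P[:,2]>P[:,2].max()-5].mean(0))
    hsv=cv2.cvtColor(c['img'],cv2.COLOR_BGR2HSV)
    b,g,r=[img[...,j] for j in range(3)]
    m3=(r>160)&(r-g>70)&(g-b>-40)&(r-b>90)
    k,l,s,ce=cv2.connectedComponentsWithStats(m3.astype(np.uint8))
    for i in range(1,k):
        if s[i,4]>30: P=W[l==i]; P=P[abs(P[:,2])<15]; print('  copper',s[i],ce[i],rect(P[:,:2]) if len(P)>5 else '',P.mean(0))
    dk=reg|((W[...,0]>400)&(W[...,0]<700)&(W[...,1]>-300)&(W[...,1]<0))
    dk&=(W[...,2]>22)&(W[...,2]<50)
    k,l,s,ce=cv2.connectedComponentsWithStats(dk.astype(np.uint8))
    for i in range(1,k):
        if s[i,4]>8: P=W[l==i]; print('  mid',s[i],ce[i],P.mean(0),rect(P[:,:2]))
E
python3 m.py
```

```text
scene0 lid (584.402587890625, 114.97370910644531, 238.8371124267578, 132.3651580810547, 74.24838256835938) 91.51056712505698 2638
  high [335 179  16  25 294] [602.83599657 162.45332693 125.35403452] [578.59688431 145.77171072 100.80715059] [619.30763817 183.59809904 151.54880718] top [595.70994847 167.94767815 148.7109014 ]
  high [289 183  17  23 304] [574.31812226  54.31479803 126.66018725] [552.92130774  38.09736146 100.88719138] [589.00711978  76.34136286 150.66186813] top [568.9399313   57.98232129 147.19605692]
  copper [ 69 212  18  10  73] [ 78.         216.52054795]  [nan nan nan]
  copper [163 242   9  13  82] [166.43902439 247.97560976] (517.1791381835938, -267.54473876953125, 19.933521270751953, 45.646339416503906, 78.51565551757812) [ 516.60842883 -268.99673098    4.91729668]
  copper [192 244  14   6  70] [198.67142857 246.98571429] (540.8598022460938, -193.371826171875, 32.792789459228516, 22.015039443969727, 74.33120727539062) [ 541.21316423 -193.00016184    4.84865134]
  copper [197 277  43   7 221] [216.25791855 279.66968326] (659.0115356445312, -178.31268310546875
[... 2305 characters left out ...]
 [522.99611072 114.4299016   36.57016298] (523.40087890625, 116.19279479980469, 61.57787322998047, 1.5714874267578125, 75.42922973632812)
  mid [223 183  10   3  10] [227.5 184. ] [505.05025673  46.21571423  34.8506744 ] (504.8927001953125, 46.2649040222168, 28.567386627197266, 0.8247486352920532, 73.37557983398438)
  mid [204 219  16  10  86] [211.08139535 223.60465116] [387.42816623  93.17295893  36.92172822] (387.7875671386719, 93.26605224609375, 15.76384449005127, 43.62445068359375, 20.76311492919922)m.py:19: RuntimeWarning: Mean of empty slice.
  if s[i,4]>30: P=W[l==i]; P=P[abs(P[:,2])<15]; print('  copper',s[i],ce[i],rect(P[:,:2]) if len(P)>5 else '',P.mean(0))
  ret = um.true_divide(
```

```bash
cat >> h.py <<'E'
def plan(tx,ty,tz,zang=None):
    s=manip.get_state();R=np.array(s['ee_rot']);p=np.array(s['eef_pos'])
    d=R.T@(np.array([tx,ty,tz])-p)/1000
    za=np.degrees(np.arctan2(R[1,2],R[0,2]))
    sp=None if zang is None else np.radians((za-zang+180)%360-180)
    print('t',round(s['t'],2),'pos',p.round(1),'zang',za.round(2),'F',s['contact_force'].round(2),'T',s['torque'].round(3),'w',round(s['grip_width'],2),'delta',d.round(4),'spin',sp, 'x',R[:,0].round(4))
    return s
def st(): return plan(*manip.get_state()['eef_pos'])
def wsnap(f):
    s=manip.get_state(); c=manip.read_camera('wrist'); T=np.eye(4); T[:3,:3]=s['ee_rot'];T[:3,3]=s['eef_pos']
    M=T@c['T_tool_cam']; c['origin']=M[:3,3]; c['orientation']=M[:3,:3]
    cv2.imwrite('pics/'+f+'.png',c['img']); np.savez('pics/'+f+'.npz',**c); return c
def wcloud(c):
    K=c['camera_matrix'];d=c['depth'];v,u=np.mgrid[:384,:512]
    a=(u-K[0,2])/K[0,0];b=(v-K[1,2])/K[1,1];r=np.hypot(a,b)+1e-9
    k=np.tan(np.minimum(r,1.5))/r
    p=np.stack([a*k*d,-b*k*d,-d],-1)
    return p@np.array(c['orientation']).T+c['origin']
def wpix(c,P):
    K=c['camera_matrix'];q=(np.atleast_2d(P)-c['origin'])@c['orientation']
    x,y,z=q[:,0],-q[:,1],-q[:,2];h=np.hypot(x,y)+1e-9;th=np.arctan2(h,z)
    return np.stack([K[0,2]+K[0,0]*th*x/h,K[1,2]+K[1,1]*th*y/h],-1)
E
python3 - <<'E'
from h import *
plan(500,140,404,-15)
c=wsnap('w0');print(c['T_tool_cam'].round(3),c['camera_matrix'])
E
```

```text
t 0.1 pos [128.1 560.3 403.9] zang 77.12 F [-0.01 -0.45 -0.19] T [ 0.014 -0.06  -0.039] w 85.03 delta [ 3.000e-04 -4.563e-01 -3.268e-01] spin 1.6077567689708594 x [-6.0e-04 -1.7e-03 -1.0e+00]
[[ 0.     0.31  -0.951 30.389]
 [ 0.     0.951  0.31  79.888]
 [ 1.    -0.     0.    -0.489]
 [ 0.     0.     0.     1.   ]] [[297.31863964   0.         255.28846555]
 [  0.         297.31863964 197.38011777]
 [  0.           0.           1.        ]]
```

View pics/w0.png

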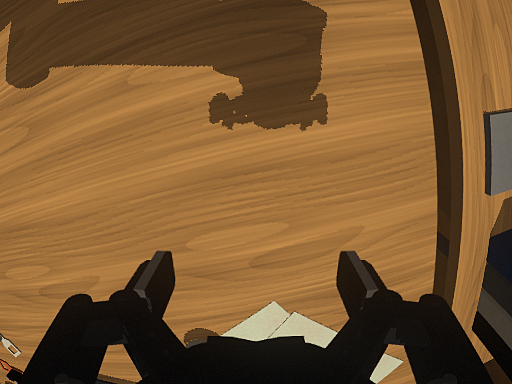

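```bash
python3 - <<'E'
from h import *
plan(450,200,404,165); plan(570,80,360,165)
E
```

```text
t 0.15 pos [128.1 560.3 404. ] zang 77.12 F [ 0.25 -0.13  0.54] T [ 0.04   0.037 -0.021] w 85.33 delta [ 0.0004 -0.3941 -0.2795] spin -1.5338079399446714 x [-5.0e-04 -1.5e-03 -1.0e+00]
t 0.15 pos [128.1 560.3 404. ] zang 77.12 F [ 0.25 -0.13  0.54] T [ 0.04   0.037 -0.021] w 85.33 delta [ 0.0445 -0.5379 -0.3696] spin -1.5338079399446714 x [-5.0e-04 -1.5e-03 -1.0e+00]
```

Emit:
servo_tool([
  [[0,-0.394,-0.28],-1.534],
  [[0,-0.394,-0.28],-1.534],
  [[0,-0.394,-0.28],-1.534],
  [[0,-0.394,-0.28],-1.534],
  [[0,-0.394,-0.28],-1.534],
  [[0,-0.394,-0.28],-1.534],
  [[0,-0.394,-0.28],-1.534],
  [[0.044,-0.538,-0.37],-1.534],
  [[0.044,-0.538,-0.37],-1.534],
  [[0.044,-0.538,-0.37],-1.534],
  [[0.044,-0.538,-0.37],-1.534],
  [[0.044,-0.538,-0.37],-1.534],
])

```text
t: 1.65
eef_pos: [571.6, 77.0, 359.3]
ee_rot: [[-0.001, -0.262, -0.965], [-0.002, -0.965, 0.262], [-1.0, 0.002, 0.001]]
contact_force: [-0.7, 0.2, -0.3]
grip_width: 85.7
```

```bash
python3 - <<'E'
from h import *
plan(570,80,360,165)
E
```

```text
t 1.65 pos [571.6  77.  359.3] zang 164.84 F [-0.73  0.17 -0.27] T [-0.052  0.016 -0.019] w 85.67 delta [-0.0008 -0.0025  0.0023] spin -0.002803935780393777 x [-0.0014 -0.0018 -1.    ]
```

```bash
python3 - <<'E'
from h import *
c=wsnap('w1');c=wsnap('w1b')
E
```

```text
(no output)
```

View pics/w1b.png

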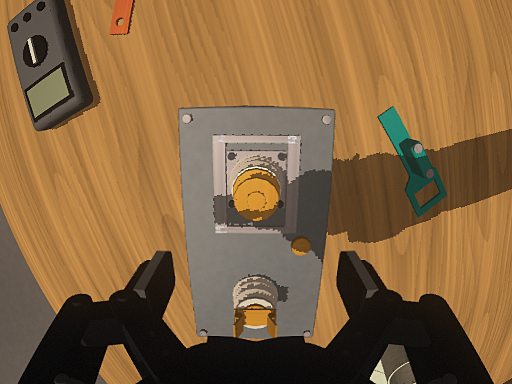

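```bash
python3 - <<'E'
from h import *
c=dict(np.load('pics/w1b.npz'));W=wcloud(c)
z=W[...,2]; v,u=np.mgrid[:384,:512]
m=(abs(z-90)<4)&(v<345)&(u>170)&(u<345)
P=W[m];print('lid',cv2.minAreaRect(P[:,:2].astype(np.float32)),np.median(P[:,2]))
for nm,(u0,u1,v0,v1) in dict(head=(225,290,160,230),clip=(225,285,270,340)).items():
    s=np.s_[v0:v1,u0:u1]; Q=W[s].reshape(-1,3)
    print(nm,'z max',np.percentile(Q[:,2],[50,80,95,99]))
    T=Q[(Q[:,2]>142)&(Q[:,2]<149)] if nm=='head' else Q[(Q[:,2]>124)&(Q[:,2]<133)]
    print(len(T),T.mean(0),cv2.minEnclosingCircle(T[:,:2].astype(np.float32)),np.median(T[:,2]))
    if nm=='clip':
        for lo,hi in((124,133),(140,155)):
            T=Q[(Q[:,2]>lo)&(Q[:,2]<hi)]; print(lo,len(T),T.mean(0),cv2.minAreaRect(T[:,:2].astype(np.float32)))
x=cv2.resize(c['img'][150:345,170:345],None,fx=3.2,fy=3.07,interpolation=cv2.INTER_CUBIC);cv2.imwrite('pics/w1c.png',x)
E
```

```text
lid ((583.4781494140625, 113.64631652832031), (238.38438415527344, 128.6536102294922), 74.29777526855469) 90.45869103017608
head z max [113.2165776  145.37895834 146.58505724 147.67032916]
1548 [567.13469942  55.77211997 145.58268423] ((567.2156982421875, 56.41648864746094), 14.967249870300293) 145.5222909397899
clip z max [ 97.05515027 128.0608935  146.12075069 259.42296975]
622 [597.01939443 162.12408321 127.80642794] ((597.2916870117188, 163.44117736816406), 19.393474578857422) 128.11020455089312
124 622 [597.01939443 162.12408321 127.80642794] ((599.5703735351562, 162.18521118164062), (34.59383773803711, 32.979068756103516), 39.15579605102539)
140 231 [597.95528028 163.29688388 144.89630726] ((597.8798217773438, 164.93185424804688), (18.536893844604492, 35.369773864746094), 73.4744644165039)
```

View pics/w1c.png

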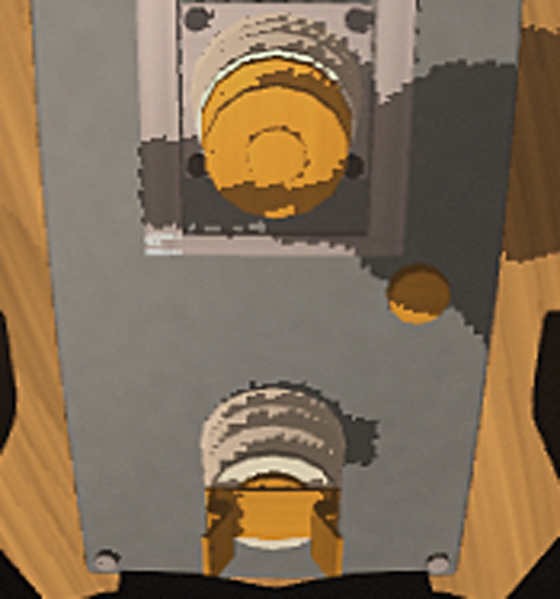

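```bash
python3 - <<'E'
from h import *
plan(527,-250,330,165)
E
```

```text
t 1.75 pos [571.7  77.  359. ] zang 164.77 F [-0.46  1.05  0.2 ] T [-0.01   0.014  0.005] w 85.58 delta [ 0.0298  0.3272 -0.0428] spin -0.004017835006565849 x [-0.0016 -0.0022 -1.    ]
```

Emit:
servo_tool([
  [[0,0.327,-0.043],0],
  [[0,0.327,-0.043],0],
  [[0,0.327,-0.043],0],
  [[0.03,0.327,-0.043],0],
  [[0.03,0.327,-0.043],0],
  [[0.03,0.327,-0.043],0],
  [[0.03,0.327,-0.043],0],
  [[0.03,0.327,-0.043],0],
])

```text
t: 2.75
eef_pos: [527.5, -248.3, 330.1]
ee_rot: [[-0.001, -0.261, -0.965], [-0.001, -0.965, 0.261], [-1.0, 0.002, 0.001]]
contact_force: [-0.1, 0.4, 0.0]
grip_width: 85.4
```

```bash
python3 - <<'E'
from h import *
c=wsnap('w2'); st()
W=wcloud(c);z=W[...,2];b,g,r=[c['img'][...,j].astype(int) for j in range(3)]
v,u=np.mgrid[:384,:512]
k,l,s,ce=cv2.connectedComponentsWithStats(((z>28)&(z<48)&(v<320)).astype(np.uint8))
for i in range(1,k):
    if s[i,4]>60: P=W[l==i];print(s[i],ce[i],P.mean(0),cv2.minAreaRect(P[:,:2].astype(np.float32)))
k,l,s,ce=cv2.connectedComponentsWithStats(((r-b>70)&(r>1.7*g)&(v<345)).astype(np.uint8))
for i in range(1,k):
    if s[i,4]>60: P=W[l==i];print('cu',s[i],ce[i],P.mean(0),cv2.minAreaRect(P[:,:2].astype(np.float32)))
E
```

```text
t 2.8 pos [ 527.6 -248.1  330.2] zang 164.9 F [-0.26  0.58  0.28] T [-0.064 -0.014  0.022] w 86.02 delta [0. 0. 0.] spin None x [-0.0013 -0.0017 -1.    ]
[  0  52  23  98 811] [  8.44389642 106.1134402 ] [ 768.99954749 -420.92964016   36.96112468] ((771.478271484375, -430.3484802246094), (118.94522094726562, 45.8687744140625), 70.58106994628906)
[   8   67  143  125 7979] [ 79.49830806 128.39328237] [ 683.63692048 -358.95717426   35.36160806] ((700.9190673828125, -358.6971740722656), (196.8456573486328, 59.877620697021484), 6.865068435668945)
[502  99  10  38 324] [507.10493827 116.68518519] [ 220.44519847 -261.1014323    34.73809038] ((219.9664306640625, -260.6350402832031), (43.99840545654297, 11.868389129638672), 77.22469329833984)
[249 180  18  49 785] [256.96687898 203.25095541] [ 528.02946459 -237.49637486   38.27324436] ((528.1156005859375, -235.46450805664062), (45.04435348510742, 15.92911148071289), 74.55284881591797)
[388 192  39  37 672] [407.20386905 210.16517857] [ 379.44353998 -188.46810164   36.83534558] ((378.1853332519531, -186.74081420898438), (44.275779724121094, 16.39169692993164), 23.993629455566406)
[  42  253   68   50 1951] [ 74.24807791 278.25679139] [ 773.36758217 -198.88658344   33.72708188] ((781.0191650390625, -192.57969665527344), (83.57736206054688, 68.29292297363281), 4.854117393493652)
cu [ 233  116   53  132 2736] [257.43128655 167.00182749] [ 520.5253451  -262.802002      5.88641093] ((523.3067626953125, -248.9786376953125), (156.7340545654297, 52.13750457763672), 74.00138854980469)
cu [153 210  21  47 792] [162.68939394 231.35732323] [ 640.86819456 -222.39180269    7.37122754] ((593.6239624023438, -268.4305419921875), (204.46368408203125, 42.417579650878906), 44.93177795410156)
```

View pics/w2.png

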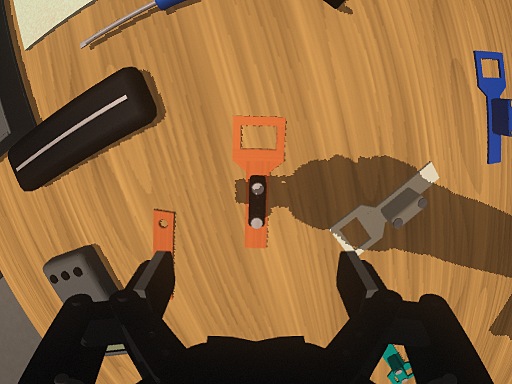

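```bash
python3 - <<'E'
from h import *
plan(529.2,-231.8,187,164.45)
E
```

```text
t 2.8 pos [ 527.6 -248.1  330.2] zang 164.9 F [-0.26  0.58  0.28] T [-0.064 -0.014  0.022] w 86.02 delta [ 0.1432 -0.0164  0.0026] spin 0.007932527295257523 x [-0.0013 -0.0017 -1.    ]
```

Emit:
servo_tool([
  [[0.05,-0.016,0.003],0.008],
  [[0.11,-0.016,0.003],0.008],
  [[0.135,-0.016,0.003],0.008],
  [[0.143,-0.016,0.003],0.008],
  [[0.143,-0.016,0.003],0.008],
], hand=0.05)

```text
t: 3.42
eef_pos: [529.3, -231.4, 187.8]
ee_rot: [[-0.001, -0.267, -0.964], [-0.002, -0.964, 0.267], [-1.0, 0.002, 0.0]]
contact_force: [0.3, -0.3, 0.6]
grip_width: 50.1
```

Emit:
servo_tool([
  [[0,0,0],0],
  [[0,0,0],0],
  [[0,0,0],0],
  [[0,0,0],0],
], hand=0.0, force=30)

```text
t: 3.92
eef_pos: [530.1, -231.9, 189.5]
ee_rot: [[0.002, -0.267, -0.964], [-0.003, -0.964, 0.267], [-1.0, 0.002, -0.003]]
contact_force: [0.3, 1.5, 7.0]
grip_width: 15.3
```

```bash
python3 - <<'E'
from h import *
plan(529.2,-231.8,187,164.45)
E
```

```text
t 3.92 pos [ 530.1 -231.9  189.5] zang 164.53 F [0.3  1.45 7.  ] T [0.146 0.119 0.027] w 15.31 delta [0.0025 0.0002 0.0009] spin 0.0013460220574645547 x [ 0.0025 -0.0032 -1.    ]
```

Emit:
servo_tool([
  [[-0.02,0,0],0],
  [[-0.06,0,0],0],
  [[-0.1,0,0],0],
  [[-0.12,0,0],0],
  [[-0.12,0,0],0],
])

```text
t: 4.55
eef_pos: [530.4, -232.0, 311.4]
ee_rot: [[0.006, -0.267, -0.964], [-0.005, -0.964, 0.267], [-1.0, 0.003, -0.007]]
contact_force: [1.0, -0.4, -2.1]
grip_width: 15.6
```

```bash
python3 - <<'E'
from h import *
c=wsnap('w3'); st()
E
```

```text
t 4.6 pos [ 529.9 -231.6  309.8] zang 164.52 F [ 0.26 -0.39 -1.55] T [ 0.002  0.018 -0.011] w 15.51 delta [0. 0. 0.] spin None x [ 0.0034 -0.0037 -1.    ]
```

View pics/w3.png

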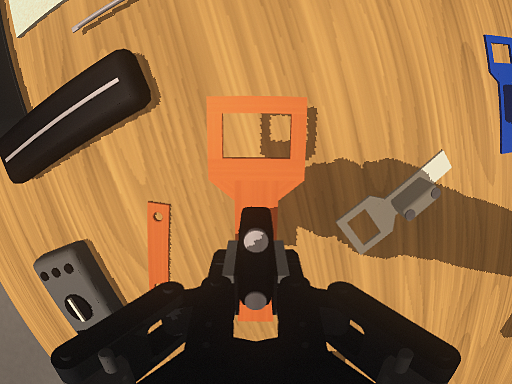

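```bash
cat >> h.py <<'E'
def bar(f,show=True,roi=None):
    """bar pose in TOOL frame from wrist picture: pitch (nose down +), grip-origin line etc."""
    c=dict(np.load('pics/'+f+'.npz'));W=wcloud(c)
    b,g,r=[c['img'][...,j].astype(int) for j in range(3)]; v,u=np.mgrid[:384,:512]
    m=(r-b>60)&(r>1.6*g)&(u>190)&(u<330)&(v<330)&(c['depth']>0)
    # camera->tool
    T=c['T_tool_cam']; P=((W-c['origin'])@c['orientation'])@T[:3,:3].T+T[:3,3]
    m&=(P[...,0]<260)&(abs(P[...,2])<40)
    k,l,s,_=cv2.connectedComponentsWithStats(m.astype(np.uint8)); i=1+s[1:,4].argmax(); m=cv2.erode((l==i).astype(np.uint8),np.ones((3,3)))>0
    Q=P[m]; A=np.c_[Q[:,1:],np.ones(len(Q))]
    w=np.ones(len(Q),bool)
    for _ in range(4):
        co=np.linalg.lstsq(A[w],Q[w,0],rcond=None)[0]; w=abs(Q[:,0]-A@co)<2.5
    Q=Q[w]
    pitch=np.degrees(np.arctan(co[0])); roll=np.degrees(np.arctan(co[1]))
    # along-bar coord: nose toward +tool y (down = +x)
    th=np.radians(pitch); ub=np.array([np.sin(th),np.cos(th),0]) # toward nose
    a=Q@ub
    far=np.percentile(a,99.7)
    nose=Q[a>far-8].mean(0)
    print('bar n',len(Q),'pitch',pitch.round(2),'roll',roll.round(2),'nose region mean tool',nose.round(1),'yaw via z-mid slope')
    fr=Q[a>far-4]; bk=Q[(a<far-30)&(a>far-34)]
    zm=lambda q:(np.percentile(q[:,2],2)+np.percentile(q[:,2],98))/2
    print('  nose end: y',fr[:,1].mean().round(1),'x',fr[:,0].mean().round(1),'zmid',zm(fr).round(2),'zspan',np.ptp(fr[:,2]).round(1),' back zmid',zm(bk).round(2),np.ptp(bk[:,2]).round(1))
    return pitch,Q,a
E
python3 - <<'E'
from h import *
p,Q,a=bar('w3'); print(np.percentile(a,[0.2,99.8]))
E
```

```text
bar n 6327 pitch 0.15 roll -0.18 nose region mean tool [185.5  79.9   1. ] yaw via z-mid slope
  nose end: y 81.8 x 185.5 zmid 0.95 zspan 50.5  back zmid 0.7 50.4
[ 8.12641431 84.24595616]
```

```bash
python3 - <<'E'
from h import *
plan(538.9,-45.2,288,164.3)
E
```

```text
t 4.6 pos [ 529.9 -231.6  309.8] zang 164.52 F [ 0.26 -0.39 -1.55] T [ 0.002  0.018 -0.011] w 15.51 delta [ 0.0211 -0.1821  0.0412] spin 0.0038031291010666678 x [ 0.0034 -0.0037 -1.    ]
```

Emit:
servo_tool([
  [[0,-0.05,0.01],0.004],
  [[0,-0.1,0.025],0.004],
  [[0,-0.15,0.041],0.004],
  [[0.01,-0.182,0.041],0.004],
  [[0.018,-0.182,0.041],0.004],
  [[0.021,-0.182,0.041],0.004],
  [[0.021,-0.182,0.041],0.004],
], force=20)

```text
t: 5.48
eef_pos: [538.6, -46.3, 287.3]
ee_rot: [[0.002, -0.272, -0.962], [-0.004, -0.962, 0.272], [-1.0, 0.003, -0.003]]
contact_force: [-0.3, 0.1, -2.3]
grip_width: 15.2
```

Emit:
servo_tool([
  [[0.004,0,0],0],
  [[0.008,0,0],0],
  [[0.012,0,0],0],
  [[0.014,0,0],0],
])

```text
t: 5.98
eef_pos: [539.1, -46.9, 273.9]
ee_rot: [[0.003, -0.273, -0.962], [-0.005, -0.962, 0.273], [-1.0, 0.004, -0.005]]
contact_force: [-0.5, -2.6, 4.1]
grip_width: 15.7
```

```bash
python3 - <<'E'
from h import *
c=wsnap('w4'); st(); bar('w4')
E
```

```text
t 6.03 pos [539.1 -46.8 273.7] zang 164.17 F [-0.1  -2.21  3.2 ] T [-0.23  -0.067 -0.027] w 15.51 delta [0. 0. 0.] spin None x [ 0.0033 -0.0047 -1.    ]
bar n 5875 pitch 6.45 roll -0.12 nose region mean tool [193.6  76.5   0.6] yaw via z-mid slope
  nose end: y 78.5 x 193.9 zmid 0.55 zspan 50.8  back zmid 0.39 50.5
```

Emit:
servo_tool([
  [[0.004,0,0],0],
  [[0.008,0,0],0],
  [[0.012,0,0],0],
  [[0.016,0,0],0],
  [[0.016,0,0],0],
])

```text
t: 6.65
eef_pos: [539.2, -47.3, 257.3]
ee_rot: [[0.003, -0.273, -0.962], [-0.006, -0.962, 0.273], [-1.0, 0.005, -0.005]]
contact_force: [-1.1, -4.2, 4.5]
grip_width: 15.1
```

```bash
python3 - <<'E'
from h import *
c=wsnap('w5'); st(); bar('w5')
E
```

```text
t 6.7 pos [539.1 -47.2 257.3] zang 164.15 F [-0.96 -4.68  3.92] T [-0.65   0.087 -0.03 ] w 15.11 delta [0. 0. 0.] spin None x [ 0.003 -0.006 -1.   ]
bar n 4687 pitch 25.49 roll -0.01 nose region mean tool [215.4  61.6   0.5] yaw via z-mid slope
  nose end: y 63.4 x 216.2 zmid 0.73 zspan 50.9  back zmid 0.73 50.9
```

Emit:
servo_tool([
  [[0.004,0,0],0],
  [[0.008,0,0],0],
  [[0.009,0,0],0],
  [[0.009,0,0],0],
])

```text
t: 7.2
eef_pos: [539.1, -47.6, 248.1]
ee_rot: [[0.003, -0.274, -0.962], [-0.007, -0.962, 0.273], [-1.0, 0.006, -0.004]]
contact_force: [-0.8, -5.6, 4.2]
grip_width: 15.6
```

```bash
python3 - <<'E'
from h import *
c=wsnap('w6'); st(); bar('w6')
E
```

```text
t 7.25 pos [539.1 -47.6 248.1] zang 164.13 F [-0.73 -4.13  2.8 ] T [-0.666  0.118 -0.076] w 15.26 delta [0. 0. 0.] spin None x [ 0.0026 -0.007  -1.    ]
bar n 3858 pitch 35.46 roll -0.07 nose region mean tool [224.5  51.    1. ] yaw via z-mid slope
  nose end: y 52.7 x 225.8 zmid 0.52 zspan 49.9  back zmid 0.53 51.1
```

View pics/w6.png

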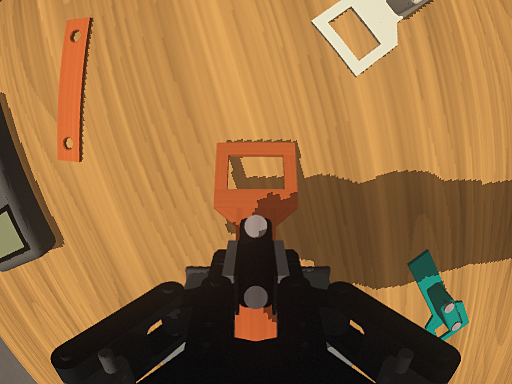

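```bash
cat >> h.py <<'E'
def geo(f):
    p,Q,a=bar(f); th=np.radians(p); ub=np.array([np.sin(th),np.cos(th),0]); dn=np.array([np.cos(th),-np.sin(th),0]) # dn: bar down normal in tool
    # strip at |z-.7|<12 : nose strip
    zc=.6; s=a[(abs(Q[:,2]-zc)<14)]
    far=np.percentile(a,99.7)
    strip=s[s>far-14]; body=s[s<far-20]
    off=np.median(Q@dn)
    mid=(np.percentile(strip,1)+np.percentile(strip,99))/2   # bar x=-76.5
    print('  strip',np.percentile(strip,[1,99]).round(1),'body edge',body.max().round(1),'off',off.round(2))
    top=ub*mid+dn*off   # top mid nose in tool
    nose=top+dn*2
    o=nose-ub*76.5-dn*22  # hmm: grip centre 24 above underside, nose pt 2 above
    K=lambda bx,bz: nose+ub*(-76.5-bx)-dn*(bz-2)
    N=K(-72,0);O=K(-81,0);B=K(-48,0);tail=K(48,2);g=K(0,24)
    R=None
    print('  tool (x,y): N',N[:2].round(1),'O',O[:2].round(1),'B',B[:2].round(1),'tail',tail[:2].round(1),'grip',g[:2].round(1))
    return p,N,O,B,tail,g
CAP=np.array([583.5,113.6]); UX=np.array([np.cos(np.radians(74.3)),np.sin(np.radians(74.3))]); UY=np.array([-UX[1],UX[0]])
HX=-59.5
def capxy(x,y,z=0): return np.r_[CAP+UX*x+UY*y,z]
def tocap(P): d=np.asarray(P)[:2]-CAP; return np.array([d@UX,d@UY,P[2]])
def where(K,s=None):
    s=s or manip.get_state(); R=np.array(s['ee_rot']); return tocap(np.array(s['eef_pos'])+R@np.r_[K[:2],K[2] if len(K)>2 else 0])
E
python3 - <<'E'
from h import *
p,N,O,B,T,g=geo('w6')
for k in (N,O,B,T,g): print(where(k).round(1))
print(tocap(manip.get_state()['eef_pos']))
geo('w3');geo('w5')
E
```

```text
bar n 3858 pitch 35.46 roll -0.07 nose region mean tool [224.5  51.    1. ] yaw via z-mid slope
  nose end: y 52.7 x 225.8 zmid 0.52 zspan 49.9  back zmid 0.53 51.1
  strip [167.1 175.9] body edge 143.0 off 153.31
  tool (x,y): N [225.   44.8] O [230.2  52.1] B [211.1  25.2] tail [153.8 -51.8] grip [163.7   0. ]
[-213.3   -1.7   23.3]
[-220.7   -1.7   18.2]
[-193.7   -1.7   37.1]
[-116.3   -1.7   94. ]
[-168.2   -1.6   84.4]
[-167.19276505   -0.87246459  248.07214913]
bar n 6327 pitch 0.15 roll -0.18 nose region mean tool [185.5  79.9   1. ] yaw via z-mid slope
  nose end: y 81.8 x 185.5 zmid 0.95 zspan 50.5  back zmid 0.7 50.4
  strip [76.8 84.2] body edge 52.2 off 185.25
  tool (x,y): N [189.5  75.5] O [189.5  84.5] B [189.4  51.5] tail [187.1 -44.5] grip [165.3   3.6]
bar n 4687 pitch 25.49 roll -0.01 nose region mean tool [215.4  61.6   0.5] yaw via z-mid slope
  nose end: y 63.4 x 216.2 zmid 0.73 zspan 50.9  back zmid 0.73 50.9
  strip [143.6 152.5] body edge 119.5 off 167.88
  tool (x,y): N [216.9  55.6] O [220.8  63.8] B [206.6  34. ] tail [163.5 -51.8] grip [164.3   1. ]
```

Emit:
servo_tool([
  [[-0.02,0,0],0],
  [[-0.06,0,0],0],
  [[-0.11,0,0],0],
  [[-0.14,0,0],0],
  [[-0.14,0,0],0],
], force=35)

```text
t: 7.88
eef_pos: [539.4, -46.1, 389.3]
ee_rot: [[0.006, -0.273, -0.962], [-0.006, -0.962, 0.273], [-1.0, 0.004, -0.007]]
contact_force: [-0.8, -0.8, -1.6]
grip_width: 15.3
```

```bash
python3 - <<'E'
from h import *
c=wsnap('w7'); p,N,O,B,T,g=geo('w7'); print(where(N),tocap(manip.get_state()['eef_pos']))
t=capxy(-33,-.4,388); plan(*t,164.3)
E
```

```text
bar n 3784 pitch 35.23 roll -0.09 nose region mean tool [224.3  51.1   0.6] yaw via z-mid slope
  nose end: y 52.8 x 225.6 zmid 0.42 zspan 50.0  back zmid 0.16 50.7
  strip [166.5 175.2] body edge 142.4 off 153.75
  tool (x,y): N [224.8  44.9] O [230.   52.2] B [211.   25.3] tail [154. -52.] grip [ 1.637e+02 -1.000e-01]
[-211.80614929   -0.98613883  162.76251477] [-1.65837940e+02 -1.79557568e-01  3.87357561e+02]
t 7.92 pos [538.8 -46.1 387.4] zang 164.16 F [ 0.4   0.24 -2.25] T [ 0.017  0.041 -0.006] w 15.74 delta [-1.300e-03 -1.328e-01  1.000e-04] spin -0.002418108621656839 x [ 0.0026 -0.0057 -1.    ]
```

Emit:
servo_tool([
  [[0,-0.05,0],-0.002],
  [[0,-0.1,0],-0.002],
  [[0,-0.125,0],-0.002],
  [[0,-0.133,0],-0.002],
  [[0,-0.133,0],-0.002],
])

```text
t: 8.55
eef_pos: [574.6, 81.9, 384.9]
ee_rot: [[-0.001, -0.27, -0.963], [-0.006, -0.963, 0.27], [-1.0, 0.006, -0.001]]
contact_force: [0.3, 0.4, -1.9]
grip_width: 15.3
```

```bash
python3 - <<'E'
from h import *
c=wsnap('w8'); p,N,O,B,T,g=geo('w8'); print(where(N),tocap(manip.get_state()['eef_pos'])); st()
cv2.imwrite('pics/w8c.png',cv2.resize(c['img'][110:270,170:350],None,fx=3.7,fy=3.7,interpolation=cv2.INTER_CUBIC))
W=wcloud(c)
m=(abs(W[...,2]-145.5)<2.5)&(np.linalg.norm(W[...,:2]-capxy(-59.5,0)[:2],axis=-1)<22)
P=W[m];print(len(P),[tocap(q) for q in [P.mean(0)]], cv2.minEnclosingCircle(P[:,:2].astype(np.float32)))
E
```

```text
bar n 3634 pitch 35.16 roll -0.06 nose region mean tool [224.1  50.8   0.9] yaw via z-mid slope
  nose end: y 52.5 x 225.4 zmid 0.17 zspan 49.8  back zmid 0.18 50.4
  strip [166.3 174.7] body edge 142.2 off 153.93
  tool (x,y): N [224.7  44.8] O [229.9  52.2] B [210.9  25.2] tail [154.  -52.2] grip [163.6  -0.2]
[-79.6271446   -0.60713416 160.97497658] [-3.35110272e+01 -2.39766049e-01  3.85423828e+02]
t 8.6 pos [574.7  81.3 385.4] zang 164.25 F [ 0.15 -0.71 -1.16] T [ 0.009 -0.029 -0.033] w 15.17 delta [0. 0. 0.] spin None x [ 1.0e-04 -6.1e-03 -1.0e+00]
967 [array([-62.86521926,   0.14883152, 145.64921254])] ((567.1672973632812, 56.306941986083984), 14.841004371643066)
```

View pics/w8c.png

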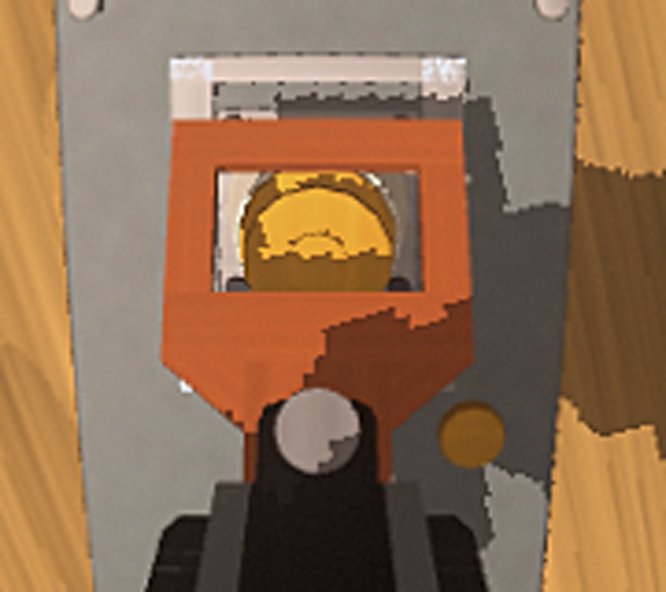

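Emit:
servo_tool([
  [[0.008,-0.0015,0],0.001],
  [[0.015,-0.0015,0],0.001],
  [[0.02,-0.0015,0],0.001],
  [[0.023,-0.0015,0],0.001],
  [[0.025,-0.0015,0],0.001],
  [[0.025,-0.0015,0],0.001],
])

```text
t: 9.35
eef_pos: [575.1, 82.6, 360.4]
ee_rot: [[0.0, -0.272, -0.962], [-0.006, -0.962, 0.272], [-1.0, 0.006, -0.002]]
contact_force: [-0.1, 0.5, -1.5]
grip_width: 15.6
```

```bash
python3 - <<'E'
from h import *
c=wsnap('w9'); p,N,O,B,T,g=geo('w9'); print('N',where(N),'B',where(B),'O',where(O)); st()
cv2.imwrite('pics/w9c.png',cv2.resize(c['img'][110:270,170:350],None,fx=3.7,fy=3.7,interpolation=cv2.INTER_CUBIC))
E
```

```text
bar n 3689 pitch 35.25 roll -0.03 nose region mean tool [224.3  51.    0.9] yaw via z-mid slope
  nose end: y 52.7 x 225.5 zmid 0.43 zspan 50.0  back zmid 0.29 50.2
  strip [166.8 175.1] body edge 142.5 off 153.67
  tool (x,y): N [224.8  44.9] O [230.   52.3] B [211.   25.3] tail [153.9 -51.9] grip [163.7  -0. ]
N [-78.31167807  -0.72728334 136.01807548] B [-58.63319198  -0.73199618 149.75696784] O [-85.69111035  -0.72551602 130.86599084]
t 9.4 pos [575.1  82.6 360.6] zang 164.2 F [-0.18 -0.6  -1.91] T [ 0.02  -0.032 -0.006] w 15.32 delta [0. 0. 0.] spin None x [ 5.0e-04 -6.1e-03 -1.0e+00]
```

View pics/w9c.png

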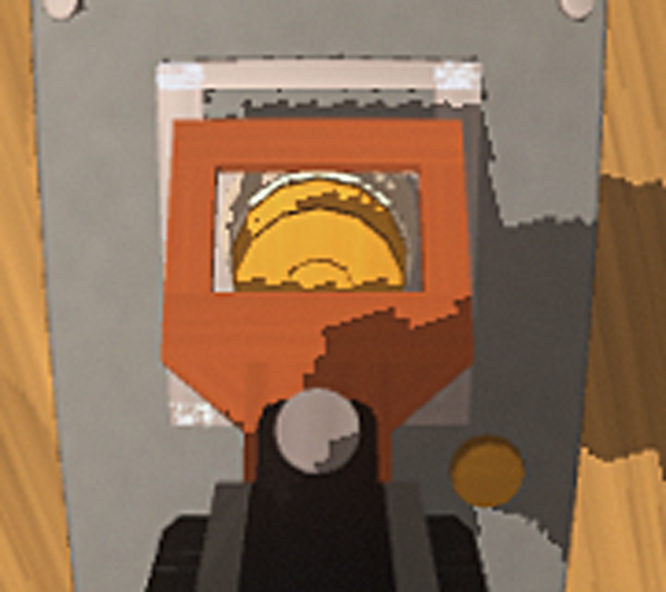

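Emit:
servo_tool([
  [[0.0005,-0.002,0],0],
  [[0.0005,-0.004,0],0],
  [[0.0005,-0.006,0],0],
  [[0.0005,-0.008,0],0],
  [[0.0005,-0.01,0],0],
  [[0.0005,-0.011,0],0],
  [[0.0005,-0.011,0],0],
])

```text
t: 10.28
eef_pos: [578.2, 93.2, 360.0]
ee_rot: [[0.0, -0.272, -0.962], [-0.006, -0.962, 0.272], [-1.0, 0.006, -0.002]]
contact_force: [0.2, 0.2, -1.6]
grip_width: 15.2
```

```bash
python3 - <<'E'
from h import *
c=wsnap('w10'); p,N,O,B,T,g=geo('w10'); print('N',where(N),'B',where(B),'O',where(O)); st()
cv2.imwrite('pics/w10c.png',cv2.resize(c['img'][110:270,170:350],None,fx=3.7,fy=3.7,interpolation=cv2.INTER_CUBIC))
E
```

```text
bar n 3496 pitch 35.24 roll 0.02 nose region mean tool [224.5  51.3   0.9] yaw via z-mid slope
  nose end: y 52.7 x 225.5 zmid 0.46 zspan 50.0  back zmid 0.16 50.3
  strip [166.9 175.1] body edge 142.2 off 153.71
  tool (x,y): N [224.9  45. ] O [230.   52.3] B [211.   25.4] tail [154.  -51.9] grip [163.7   0. ]
N [-67.36290166  -0.73986991 135.39090689] B [-47.6800137   -0.7439034  149.12349242] O [-74.74398465  -0.73835736 130.24118732]
t 10.32 pos [578.1  93.2 360. ] zang 164.21 F [-0.54  0.91 -1.74] T [-0.006 -0.059  0.036] w 15.5 delta [0. 0. 0.] spin None x [ 4.0e-04 -6.2e-03 -1.0e+00]
```

View pics/w10c.png

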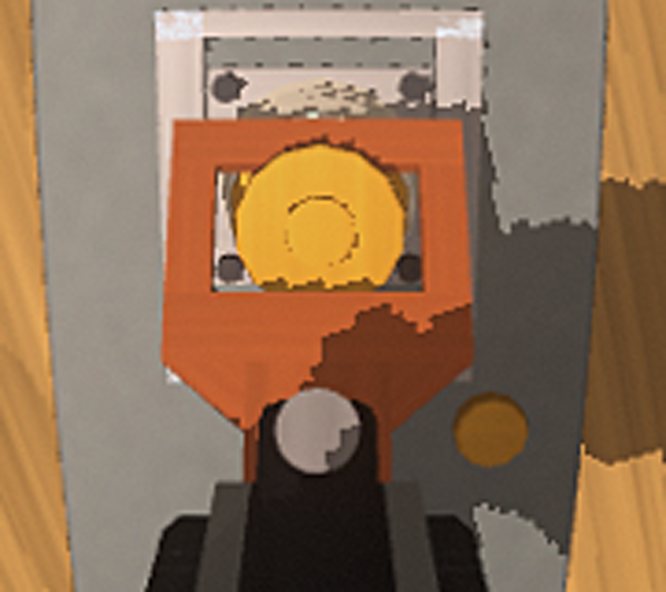

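Emit:
servo_tool([
  [[0,-0.001,0],0],
  [[0,-0.002,0],0],
  [[0,-0.003,0],0],
  [[0,-0.003,0],0],
])

```text
t: 10.82
eef_pos: [579.0, 96.2, 360.0]
ee_rot: [[0.0, -0.272, -0.962], [-0.006, -0.962, 0.272], [-1.0, 0.006, -0.002]]
contact_force: [0.9, 0.3, -1.2]
grip_width: 15.5
```

Emit:
servo_tool([
  [[0,-0.0007,0],0],
  [[0,-0.0012,0],0],
  [[0,-0.0015,0],0],
])

```text
t: 11.2
eef_pos: [579.3, 97.6, 359.9]
ee_rot: [[0.0, -0.272, -0.962], [-0.007, -0.962, 0.272], [-1.0, 0.006, -0.002]]
contact_force: [1.0, 0.1, -1.9]
grip_width: 15.4
```

```bash
python3 - <<'E'
from h import *
c=wsnap('w11'); p,N,O,B,T,g=geo('w11'); print('N',where(N),'B',where(B),'O',where(O)); st()
E
```

```text
bar n 3307 pitch 35.15 roll -0.05 nose region mean tool [224.6  51.5  -0.4] yaw via z-mid slope
  nose end: y 52.9 x 225.7 zmid 0.64 zspan 50.1  back zmid 0.2 50.5
  strip [168.4 175.6] body edge 142.2 off 153.9
  tool (x,y): N [225.6  46.1] O [230.7  53.4] B [211.7  26.4] tail [154.8 -50.9] grip [164.5   1. ]
N [-64.00019052  -0.70180902 134.63953047] B [-44.29205331  -0.70616528 148.33585511] O [-71.39074198  -0.70017543 129.50340873]
t 11.25 pos [579.3  97.6 359.9] zang 164.21 F [-0.43 -1.28 -1.78] T [-0.106  0.01  -0.027] w 15.65 delta [0. 0. 0.] spin None x [ 2.0e-04 -6.5e-03 -1.0e+00]
```

Emit:
servo_tool([
  [[0,-0.0005,0],0],
  [[0,-0.001,0],0],
  [[0,-0.001,0],0],
])

```text
t: 11.62
eef_pos: [579.5, 98.3, 359.8]
ee_rot: [[-0.0, -0.272, -0.962], [-0.008, -0.962, 0.272], [-1.0, 0.007, -0.002]]
contact_force: [-0.5, -1.5, -2.2]
grip_width: 15.4
```

```bash
python3 - <<'E'
from h import *
st()
E
```

```text
t 11.62 pos [579.5  98.3 359.8] zang 164.19 F [-0.5  -1.5  -2.19] T [-0.621  0.178  0.005] w 15.35 delta [0. 0. 0.] spin None x [-1.0e-04 -7.5e-03 -1.0e+00]
```

Emit:
servo_tool([
  [[0.001,0,0],0],
  [[0.002,0,0],0],
  [[0.004,-0.002,0],0],
  [[0.006,-0.004,0],0],
  [[0.007,-0.005,0],0],
], force=20)

```text
t: 12.25
eef_pos: [581.2, 103.5, 353.2]
ee_rot: [[0.001, -0.272, -0.962], [-0.007, -0.962, 0.272], [-1.0, 0.006, -0.003]]
contact_force: [-0.4, -0.3, 3.9]
grip_width: 15.5
```

```bash
python3 - <<'E'
from h import *
c=wsnap('w12'); p,N,O,B,T,g=geo('w12'); print('N',where(N),'B',where(B),'O',where(O)); st()
cv2.imwrite('pics/w12c.png',cv2.resize(c['img'][110:270,170:350],None,fx=3.7,fy=3.7,interpolation=cv2.INTER_CUBIC))
E
```

```text
bar n 3707 pitch 30.32 roll -0.02 nose region mean tool [219.7  57.2  -0. ] yaw via z-mid slope
  nose end: y 58.8 x 220.6 zmid 0.49 zspan 49.7  back zmid 0.36 50.3
  strip [156.8 164.4] body edge 131.2 off 160.68
  tool (x,y): N [221.   51.6] O [225.5  59.4] B [208.9  30.9] tail [158.7 -50.9] grip [163.9   1.6]
N [-63.31203699  -1.10594583 132.40500133] B [-42.52123409  -1.0987267  144.39426581] O [-71.10858808  -1.108653   127.90902715]
t 12.3 pos [581.2 103.5 353.1] zang 164.22 F [ 0.27 -0.5   3.46] T [-0.22   0.178  0.015] w 15.61 delta [0. 0. 0.] spin None x [ 0.0012 -0.0067 -1.    ]
```

View pics/w12c.png

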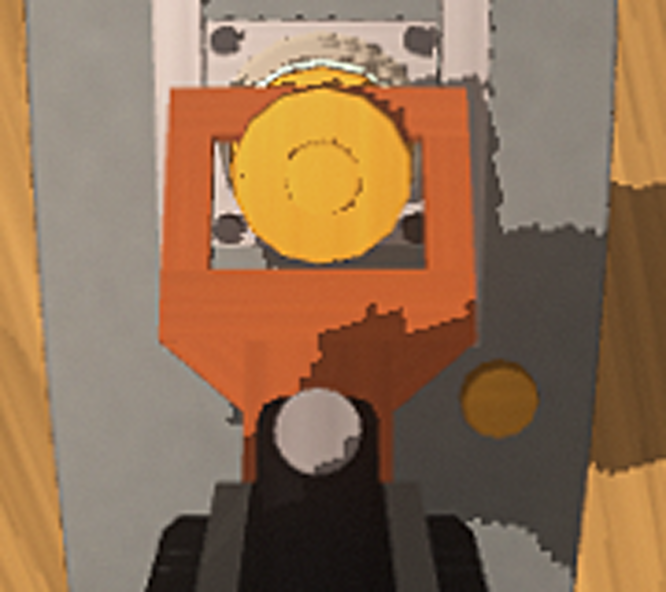

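Emit:
servo_tool([
  [[0.003,-0.003,0],0],
  [[0.006,-0.0055,0],0],
  [[0.009,-0.008,0],0],
  [[0.012,-0.01,0],0],
  [[0.015,-0.012,0],0],
  [[0.0175,-0.0135,0],0],
  [[0.0175,-0.0135,0],0],
])

```text
t: 13.18
eef_pos: [584.9, 116.5, 335.0]
ee_rot: [[0.001, -0.272, -0.962], [-0.007, -0.962, 0.272], [-1.0, 0.006, -0.002]]
contact_force: [-0.0, 1.3, 0.8]
grip_width: 15.4
```

```bash
python3 - <<'E'
from h import *
c=wsnap('w13'); p,N,O,B,T,g=geo('w13'); print('N',where(N),'B',where(B),'O',where(O),'T',where(T)); st()
cv2.imwrite('pics/w13c.png',cv2.resize(c['img'][80:280,140:380],None,fx=3.2,fy=3,interpolation=cv2.INTER_CUBIC))
E
```

```text
bar n 4874 pitch 15.53 roll -0.04 nose region mean tool [ 2.024e+02  7.240e+01 -1.000e-01] yaw via z-mid slope
  nose end: y 74.1 x 202.9 zmid 0.42 zspan 50.4  back zmid 0.29 50.9
  strip [121.  127.8] body edge 94.6 off 175.55
  tool (x,y): N [205.1  67.4] O [207.5  76.1] B [198.7  44.3] tail [171.  -47.7] grip [162.7   4.5]
N [-65.68729806  -0.91590959 130.44983307] B [-42.52290969  -0.9308859  136.72764219] O [-74.3739437   -0.91029348 128.09565466] T [ 49.61149786  -0.98555831 163.76923897]
t 13.22 pos [584.8 116.4 335.1] zang 164.23 F [1.36 1.19 1.45] T [-0.04  -0.114  0.016] w 15.22 delta [0. 0. 0.] spin None x [ 5.0e-04 -6.8e-03 -1.0e+00]
```

View pics/w13c.png

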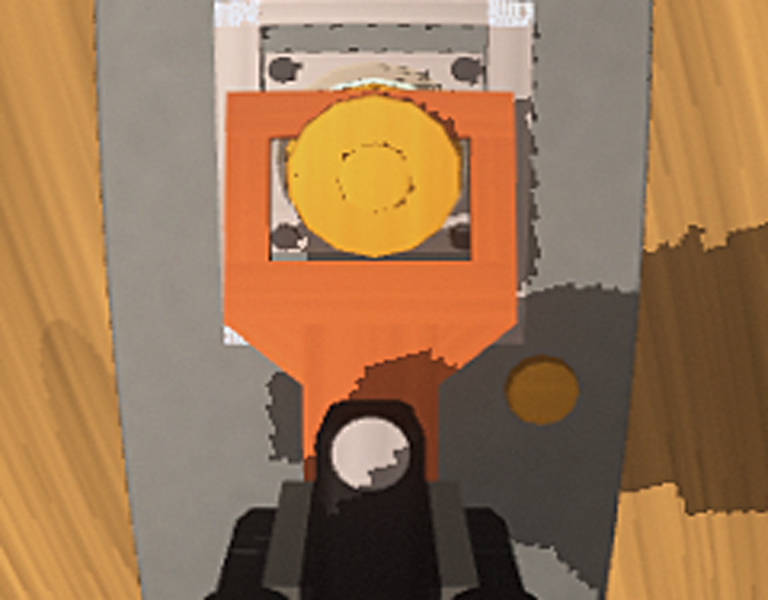

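Emit:
servo_tool([
  [[0.003,-0.0018,0],0],
  [[0.006,-0.0035,0],0],
  [[0.009,-0.0048,0],0],
  [[0.012,-0.006,0],0],
  [[0.014,-0.007,0],0],
  [[0.014,-0.007,0],0],
])

```text
t: 13.98
eef_pos: [586.5, 123.0, 320.7]
ee_rot: [[-0.0, -0.272, -0.962], [-0.007, -0.962, 0.272], [-1.0, 0.007, -0.002]]
contact_force: [-0.7, 0.6, 2.6]
grip_width: 15.3
```

```bash
python3 - <<'E'
from h import *
c=wsnap('w14'); p,N,O,B,T,g=geo('w14'); print('N',where(N),'B',where(B),'O',where(O),'T',where(T)); st()
cv2.imwrite('pics/w14c.png',cv2.resize(c['img'][120:384,80:430],None,fx=2.2,fy=2.2,interpolation=cv2.INTER_CUBIC))
d=manip.read_camera('scene');cv2.imwrite('pics/s14.png',cv2.resize(d['img'][160:260,250:400],None,fx=5,fy=5,interpolation=cv2.INTER_CUBIC))
E
```

```text
bar n 5728 pitch 5.37 roll -0.04 nose region mean tool [188.6  79.9   0.7] yaw via z-mid slope
  nose end: y 81.6 x 188.8 zmid 0.33 zspan 50.9  back zmid 0.28 50.0
  strip [ 94.3 100.6] body edge 68.2 off 180.3
  tool (x,y): N [192.2  75.3] O [193.   84.3] B [189.9  51.4] tail [179. -44.] grip [161.6   5.9]
N [-66.74228885  -0.5220894  129.0209504 ] B [-42.83287017  -0.54555928 131.10401236] O [-75.70832086  -0.5132882  128.23980217] T [ 52.63121919  -0.63638583 141.42871063]
t 14.03 pos [586.5 123.  320.7] zang 164.24 F [-0.12  0.23  1.87] T [-0.087  0.124  0.122] w 15.43 delta [0. 0. 0.] spin None x [-5.e-04 -7.e-03 -1.e+00]
```

View pics/w14c.png

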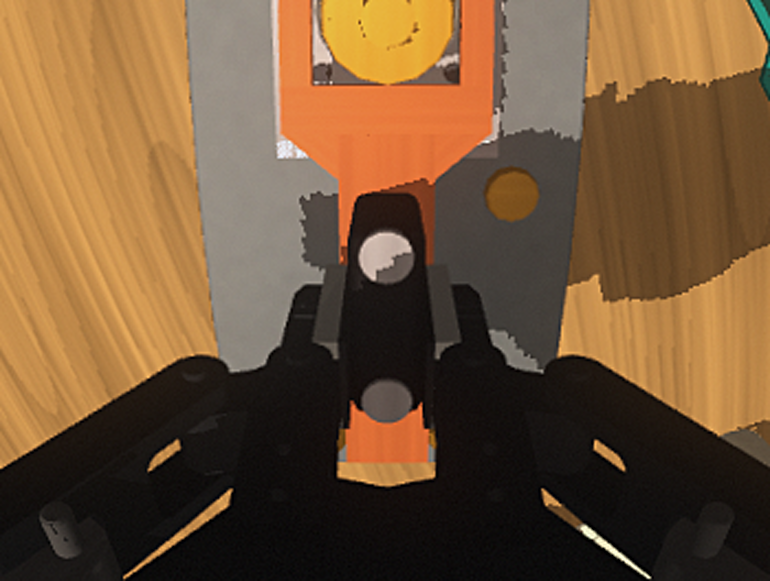

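View pics/s14.png

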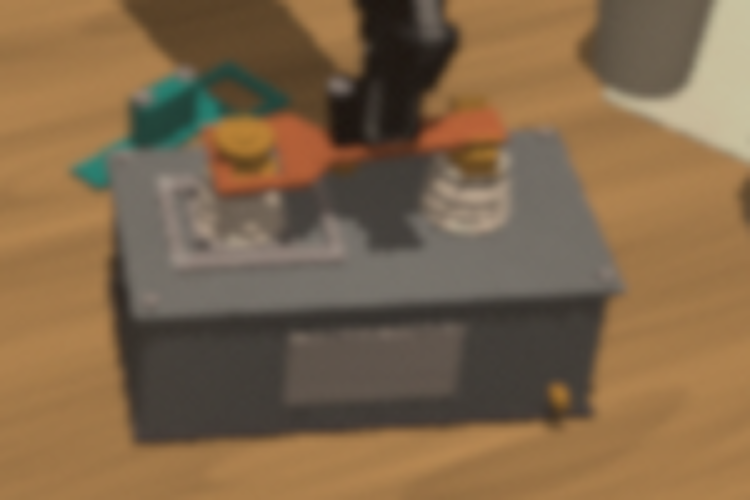

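Emit:
servo_tool([
  [[0.001,-0.0007,0],0],
  [[0.002,-0.0014,0],0],
  [[0.003,-0.002,0],0],
])

```text
t: 14.45
eef_pos: [587.0, 124.5, 318.3]
ee_rot: [[0.0, -0.272, -0.962], [-0.008, -0.962, 0.272], [-1.0, 0.008, -0.002]]
contact_force: [-1.1, -1.9, 4.3]
grip_width: 15.2
```

Emit:
servo_tool([
  [[0.001,-0.0005,0],0],
  [[0.002,-0.001,0],0],
])

```text
t: 14.7
eef_pos: [587.2, 125.3, 316.4]
ee_rot: [[0.0, -0.272, -0.962], [-0.008, -0.962, 0.272], [-1.0, 0.008, -0.002]]
contact_force: [-1.4, 0.1, 4.3]
grip_width: 15.6
```

```bash
python3 - <<'E'
from h import *
c=wsnap('w15'); p,N,O,B,T,g=geo('w15'); print('N',where(N),'T',where(T)); st()
E
```

```text
bar n 5810 pitch 2.67 roll -0.06 nose region mean tool [184.7  81.6   0.3] yaw via z-mid slope
  nose end: y 83.2 x 184.8 zmid 0.4 zspan 50.7  back zmid 0.32 50.1
  strip [87.9 93.3] body edge 61.0 off 180.63
  tool (x,y): N [188.4  77.4] O [188.9  86.4] B [187.3  53.4] tail [180.9 -42.4] grip [161.1   6.6]
N [-66.53791613  -0.7242538  128.38082796] T [ 53.29602246  -0.91662797 134.99824087]
t 14.75 pos [587.3 125.4 316.2] zang 164.2 F [-0.47  0.35  3.52] T [-0.378  0.235 -0.004] w 15.27 delta [0. 0. 0.] spin None x [ 1.0e-04 -8.4e-03 -1.0e+00]
```

Emit:
servo_tool([
  [[0.001,0,0],0],
  [[0.002,-0.0005,0],0],
  [[0.003,-0.0005,0],0],
])

```text
t: 15.12
eef_pos: [587.4, 126.1, 313.1]
ee_rot: [[-0.0, -0.272, -0.962], [-0.008, -0.962, 0.272], [-1.0, 0.008, -0.002]]
contact_force: [-2.0, 0.8, 8.3]
grip_width: 15.6
```

Emit:
servo_tool([
  [[0.001,0,0],0],
  [[0.0015,0,0],0],
])

```text
t: 15.38
eef_pos: [587.2, 126.1, 313.0]
ee_rot: [[0.001, -0.272, -0.962], [-0.008, -0.962, 0.272], [-1.0, 0.007, -0.003]]
contact_force: [-4.9, -0.3, 14.4]
grip_width: 15.3
```

```bash
python3 - <<'E'
from h import *
c=wsnap('w16'); p,N,O,B,T,g=geo('w16'); print('N',where(N),'T',where(T)); st()
E
```

```text
bar n 5961 pitch 0.39 roll -0.1 nose region mean tool [181.3  82.8   0.5] yaw via z-mid slope
  nose end: y 84.5 x 181.3 zmid 0.44 zspan 50.1  back zmid 0.42 50.5
  strip [81.3 87.5] body edge 55.3 off 180.74
  tool (x,y): N [185.3  78.6] O [185.3  87.6] B [185.1  54.6] tail [182.5 -41.3] grip [160.8   6.8]
N [-66.9117875   -0.60794512 128.37647661] T [ 53.08898621  -0.79615548 130.3204121 ]
t 15.43 pos [587.2 126.1 313.1] zang 164.21 F [-3.83  0.32 12.27] T [-0.178  1.009  0.056] w 15.39 delta [0. 0. 0.] spin None x [ 8.0e-04 -7.7e-03 -1.0e+00]
```

Emit:
servo_tool([
  [[-0.0005,0,0],0],
  [[-0.0005,0,0],0],
])

```text
t: 15.68
eef_pos: [587.1, 126.1, 313.1]
ee_rot: [[0.0, -0.272, -0.962], [-0.008, -0.962, 0.272], [-1.0, 0.007, -0.002]]
contact_force: [-0.0, 0.8, 1.1]
grip_width: 15.1
```

Emit:
servo_tool([
  [[0,0,0],0],
  [[0,0,0],0],
  [[0,0,0],0],
  [[0,0,0],0],
  [[0,0,0],0],
], hand=0.045)

```text
t: 16.3
eef_pos: [587.1, 126.1, 313.1]
ee_rot: [[0.0, -0.272, -0.962], [-0.008, -0.962, 0.272], [-1.0, 0.007, -0.002]]
contact_force: [-0.2, 0.8, -0.2]
grip_width: 44.8
```

Emit:
servo_tool([
  [[-0.005,0,0],0],
  [[-0.02,0,0],0],
  [[-0.04,0,0],0],
  [[-0.07,0.01,0],0],
  [[-0.08,0.03,0],0],
  [[-0.08,0.04,0],0],
  [[-0.08,0.04,0],0],
])

```text
t: 17.18
eef_pos: [575.7, 87.2, 392.5]
ee_rot: [[-0.002, -0.274, -0.962], [-0.008, -0.962, 0.274], [-1.0, 0.008, -0.001]]
contact_force: [0.2, 0.5, -0.7]
grip_width: 45.1
```

```bash
python3 - <<'E'
from h import *
st(); c=wsnap('w17'); W=wcloud(c)
b,g,r=[c['img'][...,j].astype(int) for j in range(3)]
C=(W-np.r_[CAP,0]); X=C[...,:2]@UX; Y=C[...,:2]@UY; Z=W[...,2]
m=(r-b>60)&(r>1.6*g)&(Z>120)&(Z<145)
m=cv2.erode(m.astype(np.uint8),np.ones((3,3)))>0
A=np.c_[X[m],Y[m],np.ones(m.sum())]; co=np.linalg.lstsq(A,Z[m],rcond=None)[0]
print('plane',co,'z at nose/tail',co@[-67,0,1],co@[54,0,1],'X range',np.percentile(X[m],[.2,99.8]),'tailY',[ (np.percentile(Y[m&(X>a)&(X<a+8)],[2,98]).round(1),(m&(X>a)&(X<a+8)).sum(),np.median(Z[m&(X>a)&(X<a+8)]).round(2)) for a in (30,38,46,54,62)],'eyeY',np.percentile(Y[m&(X<-45)],[1,99]))
cv2.imwrite('pics/w17c.png',cv2.resize(c['img'][90:345,140:390],None,fx=2.3,fy=2.3,interpolation=cv2.INTER_CUBIC))
d=manip.read_camera('scene');cv2.imwrite('pics/s17.png',cv2.resize(d['img'][160:260,250:400],None,fx=5,fy=5,interpolation=cv2.INTER_CUBIC))
E
```

```text
t 17.18 pos [575.7  87.2 392.5] zang 164.1 F [ 0.24  0.49 -0.67] T [-0.025 -0.029 -0.06 ] w 45.13 delta [0. 0. 0.] spin None x [-0.0015 -0.0076 -1.    ]
plane [-3.72195578e-04  9.82093328e-04  1.32366564e+02] z at nose/tail 132.3915011938828 132.34646552895492 X range [-74.93830099  66.17643914] tailY [(array([-10.8,  10.9]), np.int64(14), np.float64(132.22)), (array([-11. ,  11.1]), np.int64(11), np.float64(132.11)), (array([-9.3,  9.6]), np.int64(36), np.float64(132.4)), (array([-9.4,  9.4]), np.int64(119), np.float64(132.2)), (array([-9.5,  9.5]), np.int64(77), np.float64(132.31))] eyeY [-24.85356845  25.12113204]
```

View pics/w17c.png

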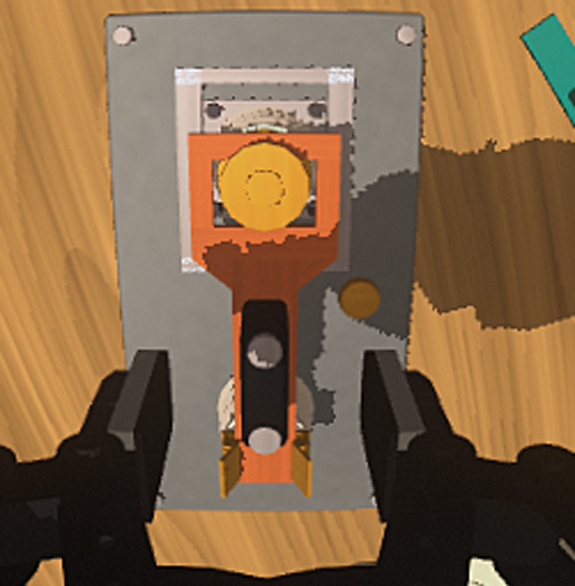

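View pics/s17.png

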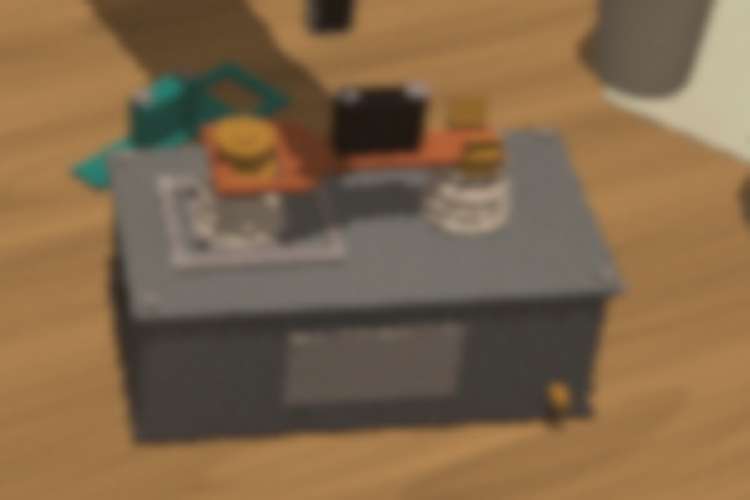

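```bash
python3 - <<'E'
from h import *
c=snap('top','topf'); s0=dict(np.load('pics/top0.npz')); d=cv2.absdiff(c['img'],s0['img']).max(2)>60
k,l,s,ce=cv2.connectedComponentsWithStats(d.astype(np.uint8)); print([tuple(x) for x in s[1:] if x[4]>15])
print(manip.finish_job())
E
```

```text
[(np.int32(60), np.int32(64), np.int32(177), np.int32(320), np.int32(17095)), (np.int32(178), np.int32(140), np.int32(16), np.int32(13), np.int32(117)), (np.int32(218), np.int32(163), np.int32(9), np.int32(4), np.int32(25)), (np.int32(166), np.int32(169), np.int32(32), np.int32(15), np.int32(222)), (np.int32(313), np.int32(173), np.int32(16), np.int32(10), np.int32(102)), (np.int32(186), np.int32(185), np.int32(32), np.int32(43), np.int32(919)), (np.int32(196), np.int32(223), np.int32(9), np.int32(13), np.int32(45)), (np.int32(190), np.int32(226), np.int32(8), np.int32(9), np.int32(35)), (np.int32(0), np.int32(324), np.int32(62), np.int32(60), np.int32(2713)), (np.int32(62), np.int32(335), np.int32(5), np.int32(10), np.int32(23)), (np.int32(219), np.int32(342), np.int32(7), np.int32(18), np.int32(90)), (np.int32(271), np.int32(366), np.int32(12), np.int32(18), np.int32(106))]
the job is handed in; nothing more can be done
None
```

The shorting bar is in place across the terminals, with its eye under the head and its tail home in the clip. The job was handed in at about 17 s of the 58 s allowed.

**How it was done:** The hand can't tilt, so I gripped the bar and pressed its tail lightly on the edge of the can's lid until it swung to about 35° nose down. I passed the eye over the head, drew it in until I felt the stem, and levelled it with the nose resting on the seat. Then I pressed the tail into the clip, let go and withdrew.

**Last checks:**
- **Level and home:** The top of the bar read 132.4 mm at the nose and 132.3 mm at the tail, where 132 mm is fully home. The tail lies between both leaves.
- **Force on the capacitor:** The highest reading was about 15 N while pressing the tail in. Forces were read only at the end of each move, so a brief higher peak could have gone unseen.
- **Stem position:** By eye the stem was about 5.5 mm off nominal, toward −x. By feel it was about 1.5 mm from there, which is within the camera calibration.
- **Other things on the bench:** I touched none of them. The before-and-after top view has some changed patches I didn't trace, including around the turquoise look-alike. The arm and its shadow lay across that part of the second view, so that comparison doesn't prove nothing shifted.

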